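# Roll the lens tube slot-up and clamp it in its V-cradle

## Task

Roll the lens tube along the mat until its slot faces straight up, then lift it across and lay it in the V-cradle that way up, its slotted end under the clamp arm. Swing the arm over and press it home so that its key sits in the slot and holds the tube. There is glass inside: do not drop the tube or let it run away, and do not knock the spare objective.

Things in the scene. Friction and masses are not known exactly. Their poses are not given: they have to be found in the camera images.
- lens_tube: Metal lens tube, 48 mm diameter, 150 mm long, about 0.26 kg, a slot near one end, a black knurled ring (no wider) at the other. Origin at its middle on the axis, 24 mm above what it lies on. x: along the axis from slotted to knurled end, at the start roughly away from the robot. z: out through the slot; up = slot up. Starts 50 to 180 degrees off that, either way.
- slot (a point): Middle of the dark open slot in the tube's wall, at its mouth: 45 mm from the tube's middle. The slot is 30 mm long (along the tube), 20 mm wide, 12 mm deep; the rest of the barrel is plain, to be pushed or gripped. Pushed square to its length the tube rolls (24 mm of travel turns it about 1 rad) and it stays where it is stopped.
- mat_centre (a point): Middle of the upper face of the black rubber mat under the tube (use its position only): 180 mm along the tube, 300 mm across it, 3 mm thick, fixed to the bench. The tube may be rolled either way across it.
- cradle: V-cradle fixed to the bench: base 126 (x) by 100 (y) by 10 mm, two 16 mm thick yokes at x = -45 and +45 mm with 90 degree V faces, 26 mm to each side, top at z = 42 mm; 74 mm free between the yokes for fingers. Origin under its middle on the bench; x along the V from the clamp end to the far end, roughly away from the robot; z up. The tube's x goes along this x.
- seat (a point): Where the middle of the tube lies when it rests in the V: on the cradle's centre line, 50 mm above the bench.
- clamp (a joint): Hinge of the clamp arm, rad: 0 = closed, level on the tube; grows as it opens; starts thrown back at 2.1 to 2.4, leaning away over the cradle's -y side. The arm is a strap 20 mm wide, 6 mm thick, 100 mm from hinge to rounded end. It stays where it is left; 1 to 2 N at its end moves it. Over a plain barrel it stops 0.2 rad open.
- clamp_hinge (a point): On the hinge line of the clamp arm, at mid-width: x = -45, y = -40, z = 75 mm in the cradle's frame; the line runs along the cradle's x. Its two lugs stand 7 mm higher and reach to y = -33 mm.
- key (a point): Tip of the brass key under the clamp arm, 40 mm from the hinge: 16 mm long (along x), 8 mm wide tapering to 4 mm, standing 7 mm out of the strap. It enters the slot only when that faces up. With the slot up within about 15 degrees it goes in freely.
- clamp_tab (a point): Upper face of the round thumb tab near the free end of the clamp arm, 90 mm from the hinge. With the arm closed it lies at x = -45, y = 50, z = 78 mm in the cradle's frame, clear of the tube, to be pressed straight down.
- objective: Spare microscope objective, 29 mm in diameter, 50 mm tall, standing on the bench beyond the cradle, to be left alone. Origin under its middle.

How it is judged:
By the outcome, as a careful person would: the job done as asked, in the order asked, and still so for the second after the job is handed in, with the robot touching nothing.
It also fails if it takes over 58 s, if anything falls off the work surface, if the arm or the gripper's body presses on something with over 40 N, if the wrist force passes 120 N, or if a joint passes its speed limit or range.

## Robot

A 6-joint arm with a two-finger parallel gripper is mounted at the origin on a cart in front of the work surface, level with it; the furniture and walls round the work are solid. World frame = base frame: x ahead of the robot, y to its left, z up, the work surface at z = 0. Lengths are in m, angles in rad, forces in N, time in s.
With the tool pointing down it reaches from about 0.325 to 0.75 m from the base axis. Payload 7.6 kg.
Tool frame: the origin (TCP) lies between the finger pads; the fingertips stand 25 mm ahead of it and the grasp point (between the pads) lies 6 mm ahead of it (env.tip_extent is the distance from the TCP to the fingertips, in m); z points along the fingers, y is the line along which they close (so a half turn about z gives the same grasp; the last joint's range is limited). The gripper opens to 85 mm and grips with 20 to 120 N. Pads are 22 mm wide; open, the fingers measure 114 mm over their backs; the gripper's body (76 mm by 85 mm) begins 54 mm behind the grasp point. The pads swing forward as they close: fully open they stand 13 mm farther back than shut.
Start: joints at [-1.179, 0.052, 1.401, -0, 1.689, -0.07], TCP at [0.234, -0.47, 0.256] pointing down, gripper open.
Joint ranges: [-2.9, 2.9], [-0.91, 2.17], [0.12, 2.37], [-1.06, 4.2], [0.26, 2.73], [-2.93, 2.93]. Speed limits (rad/s): [2.57, 2.57, 3.01, 3.14, 3.14, 3.14].

## Interface

Orientations are given as a 3x3 rotation matrix whose columns are the frame's x, y, z axes.
In Python, from cell import env gives the robot as it stands.
- The arm moves only by the shell command python3 drive.py 'ROWS'. ROWS is rows parted by semicolons, their numbers by spaces, 1 to 10 of them, each of 5 numbers: the finger opening in m, then dx, dy, dz in m, then a turn about the tool's z in rad; each row is the pose to reach, as a shift and turn from the pose commanded when the command began, along the tool's axes at that moment; what a row does not reach only later rows make up. A row lasts 1/12 s, in which the tool goes at most 0.0417 m and 0.125 rad, less where a joint would pass 70% of its speed; a pose out of reach is approached as far as the arm can. The fingers move at their own pace and stop on an object; the grip force is fixed at half the most. Time passes only in rows, so rows that do not move let the fingers close. It prints the time, the measured TCP pose, the force, the opening and the grip force at its end.
- env.observe(): the state, without advancing time (a new reading comes with each control period).
- env.camera(name): name is "scene" or "top"; returns the picture (480x640x3 uint8, blue, green, red); there is no depth.
- env.camera_info(name): a dict with "fx", "fy", "cx", "cy" (pixels), "dist_coeffs" ([k1, k2, p1, p2, k3] as OpenCV has them; the pictures are not rectified), "view" (4x4, takes a point from world to camera coordinates). Camera axes: x right, y down, z forward; pixel columns grow to the right and rows downward; lengths in m; the calibration is good to about 2 mm. A picture is of the moment at which its call begins. camera_info takes no time and is no camera call.
- env.job_done(): hands the job in; it is judged then, once.
The state is a dict: "time": time; "qpos": joint angles; "qvel": joint speeds; "tau": joint torques, N m; "tcp_pos": TCP position; "ee_rot": TCP orientation; "force": force on the tool from outside, world axes, zero at the start; "ft_torque": the same for the moment, N m; "finger_gap": finger opening in m; "gripper_force": force on a finger pad.
Only numpy, scipy, OpenCV 4.12 (cv2) and the standard library are available. Lean on these libraries where they do the work, as an engineer would, in place of code of your own. Each camera call takes 0.05 s, during which the arm holds its last target. There are 200 camera calls.

## Working session

There is one attempt and no reset: what is moved stays moved. The work goes in short steps, Python scripts to look and compute and a shell command to move; the robot and the scene stay as the last step left them, time stands still between calls to the robot, and variables do not carry over. Pictures are saved under pics/ and viewed, at most 10 in all, crops included, and the job is handed in when it is done.

```bash
ls; mkdir -p pics
python3 - <<'E'
from cell import env
import cv2,numpy as np
for n in("scene","top"):
    cv2.imwrite(f"pics/{n}0.png",env.camera(n)); i=env.camera_info(n)
    print(n,i["fx"],i["fy"],i["cx"],i["cy"],i["dist_coeffs"]); print(np.round(i["view"],4))
s=env.observe();print(s["time"],s["tcp_pos"],s["ee_rot"],env.tip_extent)
E
```

```text
cell.py
drive.py
pics
scene 461.4053651241942 461.4053651241942 320.7055980617696 240.58771953326 [-0.03792503  0.          0.          0.          0.        ]
[[ 0.8614 -0.5079  0.0053 -0.5163]
 [-0.2285 -0.3968 -0.889   0.1159]
 [ 0.4536  0.7646 -0.4579  0.9107]
 [ 0.      0.      0.      1.    ]]
top 529.6001285471566 529.6001285471566 321.6114172123687 240.33603358467616 [0.00692198 0.         0.         0.         0.        ]
[[ 0.0153 -0.9997 -0.0197 -0.1392]
 [-0.9968 -0.0137 -0.0792  0.501 ]
 [ 0.0789  0.0208 -0.9967  1.2238]
 [ 0.      0.      0.      1.    ]]
0.1 [ 0.23384272 -0.4697894   0.25555534] [[ 8.95241107e-01  4.45581756e-01 -5.08805610e-04]
 [ 4.45582031e-01 -8.95240190e-01  1.28682321e-03]
 [ 1.17881715e-04 -1.37873167e-03 -9.99999043e-01]] 0.025
```

View pics/top0.png

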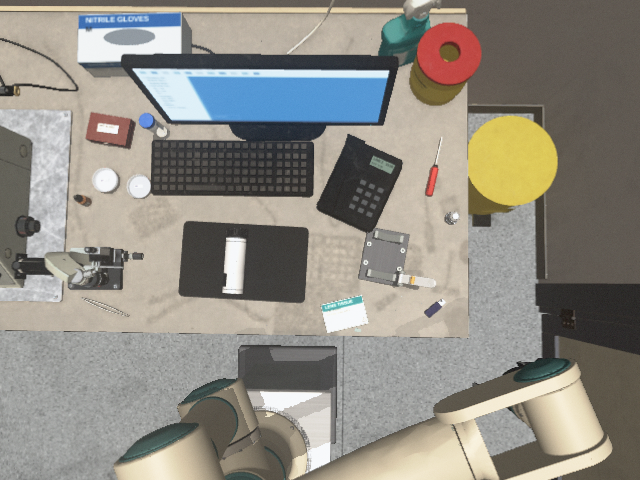

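View pics/scene0.png

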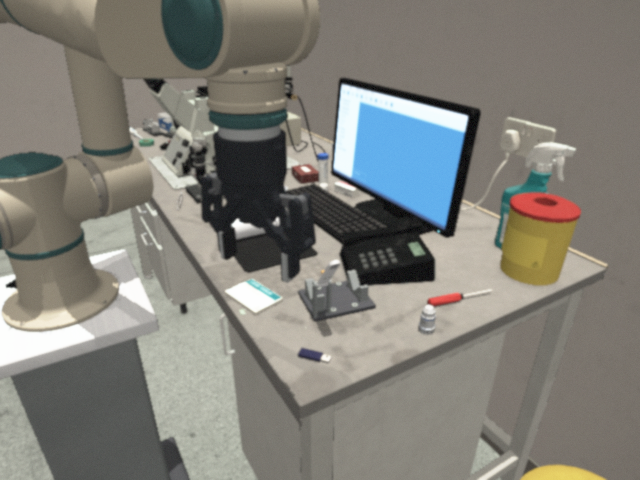

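The top view shows the mat at about (244,262), the tube at (234,264) with its ring upward, the cradle at (385,257), the arm thrown back to (430,282) and the objective at (452,217). Next I zoom in on these.

Run:
```python
import cv2,numpy as np
a=cv2.imread("pics/top0.png")
L=cv2.resize(a[215:310,170:315],None,fx=5.5,fy=5.5,interpolation=cv2.INTER_CUBIC)[:, :400+398]
cv2.imwrite("pics/zt.png",L)
R=cv2.resize(a[200:310,340:475],None,fx=5.4,fy=5.4,interpolation=cv2.INTER_CUBIC)
cv2.imwrite("pics/zc.png",R);print(L.shape,R.shape)
```

```text
(522, 798, 3) (594, 729, 3)
```

View pics/zt.png

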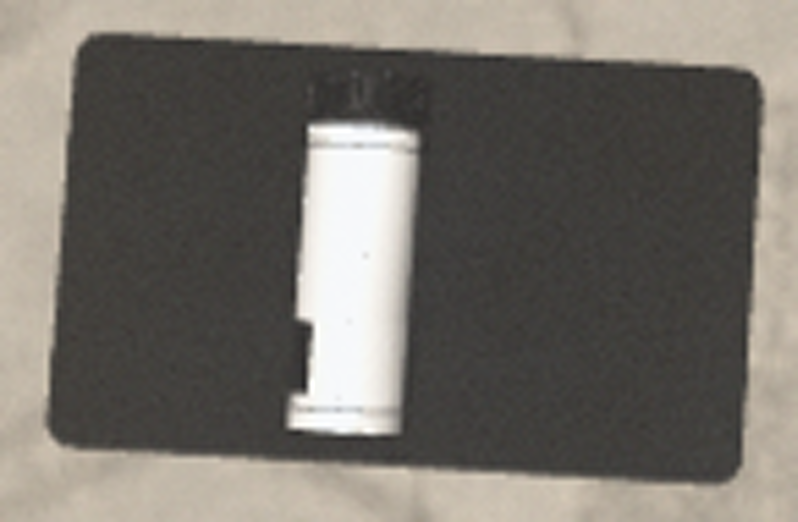

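View pics/zc.png

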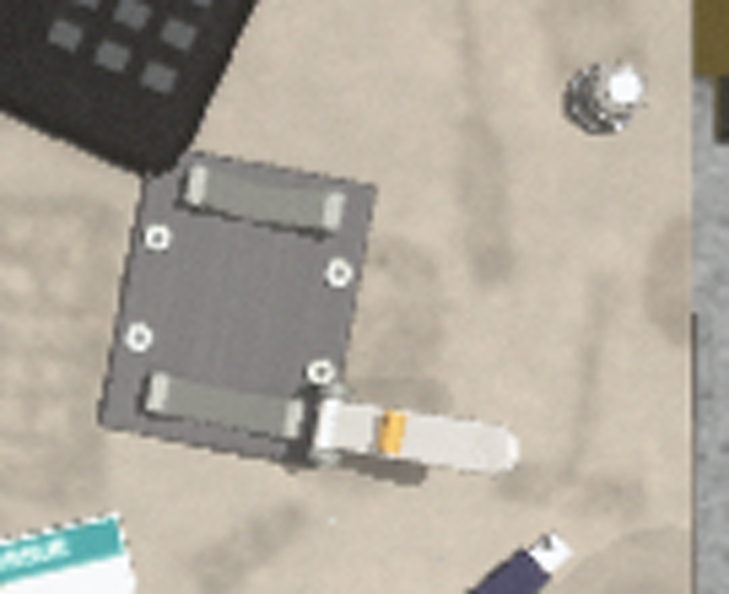

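The tube's slot shows as a notch in its left (+y) outline at zoomed (305,357), about 75° off up, so it has to roll toward −y. In the cradle view the four bolts are at (157,237), (339,272), (138,337), (320,372) and the yoke tops at (195,187), (333,212), (157,393), (294,418). The arm is thrown back to (505,448) with its key up at (392,432), and the objective stands at (600,100).

```bash
cat > h.py <<'E'
import numpy as np,cv2
from cell import env
def ray(n,px):
    i=env.camera_info(n);K=np.array([[i["fx"],0,i["cx"]],[0,i["fy"],i["cy"]],[0,0,1]]);V=np.array(i["view"])
    u=cv2.undistortPoints(np.array(px,float).reshape(-1,1,2),K,np.array(i["dist_coeffs"]))[:,0]
    d=np.c_[u,np.ones(len(u))]@V[:3,:3];return -V[:3,:3].T@V[:3,3],d/np.linalg.norm(d,axis=1)[:,None]
def onz(n,px,z):
    c,d=ray(n,px);return c+d*((z-c[2])/d[:,2])[:,None]
def proj(n,P):
    i=env.camera_info(n);V=np.array(i["view"]);K=np.array([[i["fx"],0,i["cx"]],[0,i["fy"],i["cy"]],[0,0,1]])
    return cv2.projectPoints(np.array(P,float).reshape(-1,3),cv2.Rodrigues(V[:3,:3])[0],V[:3,3],K,np.array(i["dist_coeffs"]))[0][:,0]
def tri(p1,p2):
    c,d=ray("top",p1);e,f=ray("scene",p2);out=[]
    for a,b in zip(d,f):
        s=np.linalg.lstsq(np.c_[a,-b],e-c,rcond=None)[0];out.append(np.r_[(c+s[0]*a+e+s[1]*b)/2,np.linalg.norm(c+s[0]*a-e-s[1]*b)])
    return np.array(out)
def tube(a):
    """white barrel in top view: hull quad (px), image"""
    m=(cv2.cvtColor(a,cv2.COLOR_BGR2GRAY)>150).astype(np.uint8);m[:,:185]=0;m[:,303:]=0;m[:226]=0;m[298:]=0
    c=max(cv2.findContours(m,cv2.RETR_EXTERNAL,cv2.CHAIN_APPROX_NONE)[0],key=cv2.contourArea)
    return cv2.minAreaRect(c),c
E
python3 - <<'E'
from h import *
np.set_printoptions(precision=4,suppress=True)
a=cv2.imread("pics/top0.png")
r,c=tube(a);b=cv2.boxPoints(r);print("rect",r,b)
print("barrel box @27",onz("top",b,.027))
f=lambda p:(np.array(p)+.5)/5.4-.5+np.array([340,200])
g=lambda p:(np.array(p)+.5)/5.5-.5+np.array([170,215])
bo=onz("top",f([(157,237),(339,272),(138,337),(320,372)]),.01);print("bolts",bo,bo.mean(0))
yo=onz("top",f([(195,187),(333,212),(157,393),(294,418)]),.042);print("yoke",yo,yo.mean(0))
print("base",onz("top",f([(377,185),(100,425)]),.01))
print("obj",onz("top",f([(598,100)]),.04))
m=onz("top",g([(78,33),(765,70),(48,445),(740,485)]),.003);print("mat",m,m.mean(0))
print("cams",ray("top",[(0,0)])[0],ray("scene",[(0,0)])[0])
print("scene proj yoke",proj("scene",yo),"tube",proj("scene",onz("top",b,.027)))
s=cv2.imread("pics/scene0.png");cv2.imwrite("pics/zs.png",cv2.resize(s[245:345,285:445],None,fx=5,fy=5,interpolation=cv2.INTER_CUBIC))
E
```

```text
rect ((233.64988708496094, 265.18487548828125), (19.83550453186035, 56.14259719848633), 3.990912914276123) [[221.8025 292.4979]
 [225.7099 236.4914]
 [245.4973 237.8719]
 [241.5899 293.8784]]
barrel box @27 [[0.3777 0.0975 0.027 ]
 [0.5082 0.0923 0.027 ]
 [0.5056 0.0458 0.027 ]
 [0.3753 0.0514 0.027 ]]
bolts [[ 0.4977 -0.2428  0.01  ]
 [ 0.4835 -0.322   0.01  ]
 [ 0.454  -0.2349  0.01  ]
 [ 0.4399 -0.3139  0.01  ]] [ 0.4688 -0.2784  0.01  ]
yoke [[ 0.5169 -0.2566  0.042 ]
 [ 0.507  -0.3152  0.042 ]
 [ 0.4291 -0.2412  0.042 ]
 [ 0.4194 -0.299   0.042 ]] [ 0.4681 -0.278   0.042 ]
base [[ 0.5218 -0.3384  0.01  ]
 [ 0.4155 -0.2188  0.01  ]]
obj [[ 0.5566 -0.4278  0.04  ]]
mat [[ 0.5471  0.199   0.003 ]
 [ 0.5348 -0.1004  0.003 ]
 [ 0.3686  0.2055  0.003 ]
 [ 0.3562 -0.0927  0.003 ]] [0.4517 0.0529 0.003 ]
cams [ 0.4049 -0.1578  1.2567] [ 0.0581 -0.9126  0.5227]
scene proj yoke [[350.2085 271.457 ]
 [362.9773 286.5304]
 [308.438  279.5474]
 [319.1261 295.3707]] tube [[223.9627 227.2413]
 [272.5334 217.1716]
 [279.4796 223.9818]
 [229.6172 234.6431]]
```

View pics/zs.png

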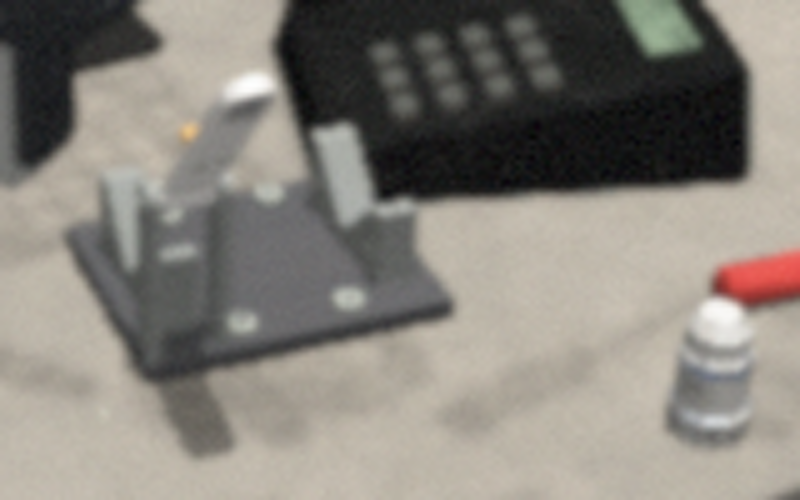

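Scene crop: yoke tops at (122,178), (337,130) and (394,205), −y bolts at (242,322) and (349,298), key at (190,132), arm end at (250,88), objective at (710,370). I check heights across the two views, then move over the tube.

```bash
cat >> h.py <<'E'
def go(P,yaw):
    s=env.observe();R=s["ee_rot"];d=R.T@(np.array(P)-s["tcp_pos"]);y=np.arctan2(R[1,0],R[0,0])
    print("t %.2f tcp"%s["time"],np.round(s["tcp_pos"],4),"d",np.round(d,4),"turn %.4f"%((y-yaw+np.pi)%(2*np.pi)-np.pi),"rows",int(np.ceil(np.linalg.norm(d)/.0417)),"q6 %.2f F"%s["qpos"][5],np.round(s["force"],1),"gap %.4f"%s["finger_gap"])
E
python3 - <<'E'
from h import *
np.set_printoptions(precision=4,suppress=True)
f=lambda p:(np.array(p)+.5)/5.4-.5+np.array([340,200])
g=lambda p:(np.array(p)+.5)/5-.5+np.array([285,245])
print(tri(f([(195,187),(333,212),(157,393),(339,272),(320,372),(392,432),(505,448),(622,85)]),g([(337,130),(394,205),(122,175),(349,298),(242,322),(190,132),(252,88),(722,308)])))
go([.4505,.0714,.256],-.04)
E
python3 drive.py '0.085 0.12 -0.107 0 0.125;0.085 .435 -.388 0 .5;0.085 .435 -.388 0 .5;0.085 .435 -.388 0 .5;0.085 .435 -.388 0 .5;0.085 .435 -.388 0 .5;0.085 .435 -.388 0 .5;0.085 .435 -.388 0 .5;0.085 .435 -.388 0 .5;0.085 .435 -.388 0 .5'
```

```text
[[ 0.5183 -0.2574  0.0438  0.0038]
 [ 0.5073 -0.3152  0.044   0.001 ]
 [ 0.4296 -0.2414  0.0418  0.0011]
 [ 0.4836 -0.3218  0.0133  0.0008]
 [ 0.4403 -0.3139  0.0129  0.0012]
 [ 0.4115 -0.3286  0.1125  0.0048]
 [ 0.4082 -0.3675  0.1501  0.0007]
 [ 0.5623 -0.436   0.0505  0.0014]]
t 0.10 tcp [ 0.2338 -0.4698  0.2556] d [ 0.4351 -0.388   0.0001] turn 0.5018 rows 14 q6 -0.07 F [ 0.4 -0.3 -0. ] gap 0.0855
time: 0.93
tcp_pos: [0.3857, -0.0893, 0.2562]
ee_rot: [[0.999, -0.038, 0.0], [-0.038, -0.999, -0.0], [0.0, 0.0, -1.0]]
force: [1.0, -0.4, -0.1]
finger_gap: 0.0851
gripper_force: 0.0
```

Run:
```python
from h import *
a=env.camera("top");s=env.camera("scene");cv2.imwrite("pics/scene1.png",s)
z=cv2.resize(s[195:255,205:305],None,fx=6,fy=6,interpolation=cv2.INTER_CUBIC);cv2.imwrite("pics/zs1.png",z)
go([.4505,.0714,.12],-.04)
```

```text
t 1.03 tcp [ 0.3868 -0.0863  0.2561] d [ 0.0591 -0.1593  0.1364] turn 0.0106 rows 6 q6 1.29 F [ 0.9 -0.5 -0.2] gap 0.0851
```

View pics/zs1.png

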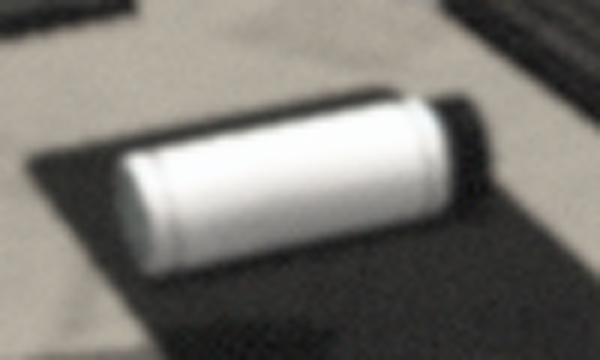

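The tube is in clear view in the scene: slotted end centre at zoomed (138,213), ring at (470,155). That agrees with the projected position at a height of 27 mm. Now I straddle it.

```bash
python3 drive.py '0.085 .059 -.159 0.1 .01;0.085 .059 -.159 0.1 .01;0.085 .059 -.159 0.1 .01;0.085 .059 -.159 0.1 .01;0.085 .059 -.159 0.1 .01;0.085 .059 -.159 0.1 .01;0.085 .059 -.159 0.14 .01;0.085 .059 -.159 0.18 .01;0.085 .059 -.159 0.21 .01;0.085 .059 -.159 0.223 .01'; python3 -c "
from h import *
go([.4505,.0714,.033],-.04)"
```

```text
time: 1.87
tcp_pos: [0.4479, 0.064, 0.029]
ee_rot: [[0.999, -0.049, -0.007], [-0.049, -0.999, -0.001], [-0.007, 0.001, -1.0]]
force: [0.2, 1.1, 0.7]
finger_gap: 0.0851
gripper_force: 0.0
t 1.87 tcp [0.4479 0.064  0.029 ] d [ 0.0022 -0.0075 -0.004 ] turn -0.0090 rows 1 q6 1.68 F [0.2 1.1 0.7] gap 0.0851
```

```bash
python3 drive.py '0.085 0 0 0 0;0.085 0 0 0 0';python3 -c "
from h import *
go([.4505,.0714,.033],-.04)"
```

```text
time: 2.03
tcp_pos: [0.4506, 0.0644, 0.0334]
ee_rot: [[0.999, -0.049, -0.001], [-0.049, -0.999, -0.0], [-0.001, 0.0, -1.0]]
force: [0.7, 0.5, 0.4]
finger_gap: 0.0852
gripper_force: 0.0
t 2.03 tcp [0.4506 0.0644 0.0334] d [-0.0004 -0.007   0.0004] turn -0.0092 rows 1 q6 1.68 F [0.7 0.5 0.4] gap 0.0852
```

```bash
python3 drive.py '0.058 0 -.007 0 -.009;0.058 0 -.007 0 -.009;0.058 0 -.007 0 -.009;0.058 0 -.007 0 -.009;0.058 0 -.002 0 -.009;0.058 0 .003 0 -.009;0.058 0 .008 0 -.009;0.058 0 .014 0 -.009;0.058 0 .019 0 -.009;0.058 0 .022 0 -.009'; python3 drive.py '0.085 0 0 0 0;0.085 0 0 0 0;0.085 0 0 0 0;.085 0 0 0 0;0.085 0 0 -.04 0;0.085 0 0 -.08 0;0.085 -.04 0 -.12 0;0.085 -.08 0 -.12 0;0.085 -.08 .04 -.12 0;0.085 -.08 .08 -.12 0'; python3 drive.py '0.085 -.04 .04 0 0;0.085 -.04 .08 0 0;0.085 -.04 .12 0 0;.085 -.04 .16 0 0'
python3 - <<'E'
from h import *
a=env.camera("top");cv2.imwrite("pics/top2.png",a)
cv2.imwrite("pics/zt2.png",cv2.resize(a[220:300,190:310],None,fx=6,fy=6,interpolation=cv2.INTER_CUBIC))
r,c=tube(a);print(r,onz("top",cv2.boxPoints(r),.027).round(4))
E
```

```text
time: 2.87
tcp_pos: [0.4495, 0.0424, 0.0333]
ee_rot: [[0.999, -0.04, -0.0], [-0.04, -0.999, -0.0], [-0.0, 0.0, -1.0]]
force: [0.5, -0.0, 0.4]
finger_gap: 0.0578
gripper_force: 0.0
time: 3.7
tcp_pos: [0.3654, -0.0322, 0.1548]
ee_rot: [[0.999, -0.032, 0.004], [-0.032, -0.999, -0.001], [0.004, 0.0, -1.0]]
force: [2.0, -0.2, -0.6]
finger_gap: 0.0851
gripper_force: 0.0
time: 4.03
tcp_pos: [0.3197, -0.187, 0.1539]
ee_rot: [[0.999, -0.039, 0.002], [-0.039, -0.999, -0.001], [0.002, 0.001, -1.0]]
force: [0.8, 0.7, 0.7]
finger_gap: 0.0845
gripper_force: 0.0
((250.04408264160156, 266.0673828125), (19.66878318786621, 56.270111083984375), 3.6913859844207764) [[0.376  0.0588 0.027 ]
 [0.5067 0.054  0.027 ]
 [0.5044 0.0079 0.027 ]
 [0.3738 0.0131 0.027 ]]
```

View pics/zt2.png

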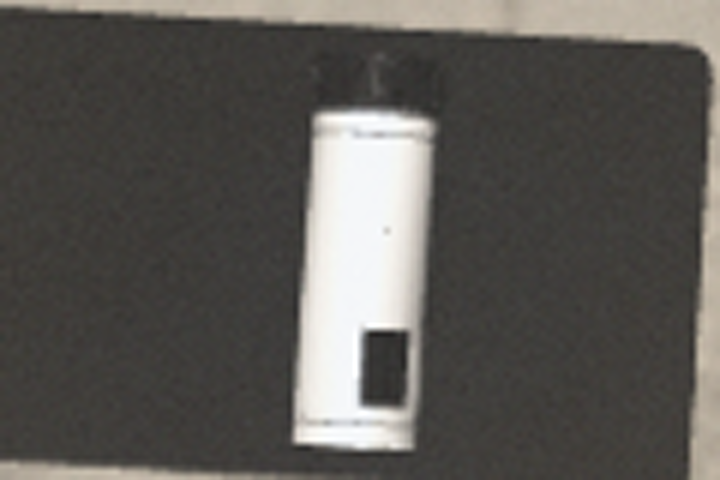

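The slot now shows on top, at zoomed (384,368), to the right of the barrel's centre (360): it over-rolled. I measure the angle exactly by intersecting rays with the cylinder.

```bash
cat >> h.py <<'E'
def slot(a,zc=.027,rc=None,r=.024):
    r0,c=rc or tube(a);b=cv2.boxPoints(r0);W=onz("top",b,zc);W=W[np.argsort(W[:,0])]
    e=W[:2].mean(0);u=W[2:].mean(0)-e;u/=np.linalg.norm(u);e=e-u*.001;v=np.array([-u[1],u[0],0])
    m=np.zeros(a.shape[:2],np.uint8);cv2.fillConvexPoly(m,cv2.convexHull(c),1);m=cv2.erode(m,np.ones((3,3)))
    d=((cv2.cvtColor(a,cv2.COLOR_BGR2GRAY)<120)&(m>0)).astype(np.uint8)
    n,l,st,ce=cv2.connectedComponentsWithStats(d);k=1+np.argmax(st[1:,4])
    ys,xs=np.nonzero(l==k);o,D=ray("top",np.c_[xs,ys]);A=[];X=[]
    for q in D:
        oy,oz=(o-e)@v,o[2]-zc;dy,dz=q@v,q[2];k2=np.roots([dy*dy+dz*dz,2*(oy*dy+oz*dz),oy*oy+oz*oz-r*r])
        if np.isreal(k2).all(): t=k2.min();A.append(np.degrees(np.arctan2(oy+t*dy,oz+t*dz)));X.append((o-e+t*q)@u)
    A=np.array(A);lo,hi=np.percentile(A,[2,98])
    print("mid",(e+.075*u).round(4),"yaw %.4f"%np.arctan2(u[1],u[0]),"slot ang(+ to +y) %.1f width %.1f x %.3f..%.3f area %d"%((lo+hi)/2,hi-lo,min(X),max(X),len(A)))
    return e+.075*u,np.arctan2(u[1],u[0]),(lo+hi)/2
E
python3 - <<'E'
from h import *
m,y,a=slot(cv2.imread("pics/top2.png"))
go([m[0],m[1],.154],y)
E
```

```text
mid [0.4488 0.0331 0.027 ] yaw -0.0386 slot ang(+ to +y) -36.9 width 45.5 x 0.018..0.046 area 98
t 4.08 tcp [ 0.319  -0.1931  0.1539] d [ 0.1196 -0.2318 -0.0011] turn -0.0063 rows 7 q6 0.97 F [-1.9 -1.3  0.1] gap 0.0851
```

```bash
python3 drive.py '.085 .017 -.033 0 0;.085 .035 -.067 0 0;.085 .053 -.1 0 0;.085 .071 -.135 0 -.006;.085 .089 -.17 0 -.006;.085 .106 -.204 0 -.006;.085 .12 -.232 0 -.006;.085 .121 -.232 .0 -.006;.085 .121 -.232 .0 -.006;.085 .121 -.232 .02 -.006' >/dev/null; python3 -c "
from h import *
go([.4505,.0331,.033],-.0386)"
```

```text
t 4.92 tcp [0.4524 0.0417 0.1365] d [-0.0023  0.0087  0.1035] turn 0.0063 rows 3 q6 1.61 F [ 0.6 -0.7  0.6] gap 0.0851
```

```bash
python3 drive.py '.085 -.002 .009 .03 0.006;.085 -.002 .009 .06 0.006;.085 -.002 .009 .09 .006;.085 -.002 .009 .102 .006;.085 -.002 .009 .102 .006;.056 -.002 .009 .102 .006;.056 -.002 .009 .102 .006;.054 -.002 .009 .102 .006;.054 -.002 .009 .102 .006' >/dev/null; python3 -c "
from h import *
go([.4505,.0484,.033],-.0386)"
```

```text
t 5.67 tcp [0.4492 0.0326 0.0328] d [ 0.0007 -0.0158 -0.0002] turn -0.0007 rows 1 q6 1.60 F [-0.2 -0.2 -0.8] gap 0.0544
```

```bash
python3 drive.py '.054 0 -.003 0 0;.054 0 -.006 0 0;.054 0 -.009 0 0;.054 0 -.012 0 0;.054 0 -.014 0 0;.054 0 -.0155 0 0;.054 0 -.0155 0 0;.046 0 -.0155 0 0;.046 0 -.0155 0 0;.046 0 -.0155 0 0'; python3 drive.py '.046 0 0 0 0;.052 0 0 0 0;.058 0 0 0 0;.064 0 0 0 0;.085 0 0 0 0;.085 0 0 0 0;.085 0 0 -.02 0;.085 0 0 -.06 0;.085 0 0 -.1 0;.085 -.04 .02 -.12 0';python3 drive.py '.085 -.03 .04 0 0;.085 -.06 .08 0 0;.085 -.09 .12 0 0;.085 -.09 .16 0 0;.085 -.09 .2 0 0;.085 -.09 .2 0 0;.085 -.09 .2 0 0'>/dev/null
python3 - <<'E'
from h import *
a=env.camera("top");cv2.imwrite("pics/top3.png",a)
m,y,A=slot(a);go([.4505,m[1],.154],y)
E
```

```text
time: 6.5
tcp_pos: [0.4489, 0.0484, 0.0315]
ee_rot: [[0.999, -0.039, -0.0], [-0.039, -0.999, 0.0], [-0.0, -0.0, -1.0]]
force: [-1.6, 1.4, 4.9]
finger_gap: 0.0471
gripper_force: 44.4
time: 7.33
tcp_pos: [0.4187, 0.0334, 0.1541]
ee_rot: [[0.999, -0.038, 0.009], [-0.038, -0.999, 0.0], [0.009, -0.001, -1.0]]
force: [1.2, -1.1, 1.7]
finger_gap: 0.0854
gripper_force: 0.0
mid [0.4499 0.0501 0.027 ] yaw -0.0427 slot ang(+ to +y) 3.1 width 43.4 x 0.018..0.046 area 106
t 7.97 tcp [ 0.316  -0.1651  0.1484] d [ 0.1251 -0.2208 -0.0056] turn -0.0005 rows 7 q6 1.03 F [1.1 0.8 1. ] gap 0.0852
```

The slot is 3° off up, so I regrip 1.3 mm to −y to trim that, then lift.

```bash
python3 drive.py '.085 .018 -.031 0 0;.085 .036 -.062 0 0;.085 .054 -.094 0 0;.085 .072 -.125 0 0;.085 .09 -.157 0 0;.085 .108 -.188 0 0;.085 .126 -.2195 0 0;.085 .126 -.2195 0 0;.085 .126 -.2195 .0 0;.085 .126 -.2195 .02 0' >/dev/null; python3 drive.py '.085 0 0 .03 0;.085 0 0 .06 0;.085 0 0 .085 0;.085 0 0 .093 0;.085 0 0 .093 0;.085 0 0 .093 0'; python3 -c "
from h import *
go([.4505,.0488,.033],-.042)"
```

```text
time: 9.3
tcp_pos: [0.4512, 0.0504, 0.0364]
ee_rot: [[0.999, -0.04, 0.001], [-0.04, -0.999, -0.0], [0.001, 0.0, -1.0]]
force: [0.0, -0.4, -0.1]
finger_gap: 0.0848
gripper_force: 0.0
t 9.30 tcp [0.4512 0.0504 0.0364] d [-0.0007  0.0017  0.0034] turn 0.0023 rows 1 q6 1.64 F [ 0.  -0.4 -0.1] gap 0.0848
```

```bash
python3 drive.py '.07 0 .0015 .003 0;.06 0 .0015 .003 0;.056 0 .0015 .003 0;.053 0 .0015 .003 0;.05 0 .0015 .003 0;.047 0 .0015 .003 0;.04 0 .0015 .003 0;.04 0 .0015 .003 0;.04 0 .0015 .003 0;.04 0 .0015 .003 0'; python3 drive.py '.04 0 0 -.01 0;.04 0 0 -.03 0;.04 0 0 -.06 0;.04 0 0 -.095 0;.04 0 0 -.13 0;.04 0 0 -.155 0;.04 0 0 -.16 0;.04 0 0 -.16 0;.04 0 0 -.16 0'; python3 -c "
from h import *
go([.4685,-.278,.2],-.177)"
```

```text
time: 10.13
tcp_pos: [0.4513, 0.0491, 0.0332]
ee_rot: [[0.999, -0.039, 0.001], [-0.039, -0.999, -0.0], [0.001, 0.0, -1.0]]
force: [-2.6, -0.4, 5.8]
finger_gap: 0.0462
gripper_force: 60.8
time: 10.88
tcp_pos: [0.4502, 0.0492, 0.1907]
ee_rot: [[0.999, -0.039, -0.002], [-0.039, -0.999, -0.0], [-0.002, 0.0, -1.0]]
force: [-0.8, 0.8, -3.6]
finger_gap: 0.0463
gripper_force: 62.6
t 10.88 tcp [0.4502 0.0492 0.1907] d [ 0.0311  0.3262 -0.0093] turn 0.1378 rows 8 q6 1.64 F [-0.8  0.8 -3.6] gap 0.0463
```

```bash
python3 drive.py '.04 .001 .015 0 .01;.04 .004 .045 0 .03;.04 .008 .08 0 .05;.04 .012 .12 0 .07;.04 .016 .16 0 .09;.04 .02 .2 0 .11;.04 .024 .24 0 .13;.04 .028 .28 0 .138;.04 .03 .31 0 .138;.04 .031 .326 0 .138'>/dev/null;python3 drive.py '.04 0 0 0 0;.04 0 0 0 0;.04 0 0 0 0'
python3 - <<'E'
from h import *
a=env.camera("top");s=env.camera("scene");cv2.imwrite("pics/scene4.png",s);cv2.imwrite("pics/top4.png",a)
cv2.imwrite("pics/v4.png",np.vstack([cv2.resize(a[190:310,330:480],None,fx=4,fy=4,interpolation=cv2.INTER_CUBIC)[:300],cv2.resize(s[190:330,260:460],(600,300),interpolation=cv2.INTER_CUBIC)]))
go([.4685,-.278,.056],-.177)
E
```

```text
time: 11.97
tcp_pos: [0.4686, -0.2767, 0.1903]
ee_rot: [[0.984, -0.176, -0.003], [-0.176, -0.984, 0.002], [-0.003, -0.002, -1.0]]
force: [0.7, 0.8, -3.5]
finger_gap: 0.0464
gripper_force: 62.7
t 12.07 tcp [ 0.4691 -0.2765  0.1915] d [-1.000e-04  1.700e-03  1.355e-01] turn 0.0012 rows 4 q6 1.15 F [-0.7  0.2 -2.9] gap 0.0463
```

View pics/v4.png

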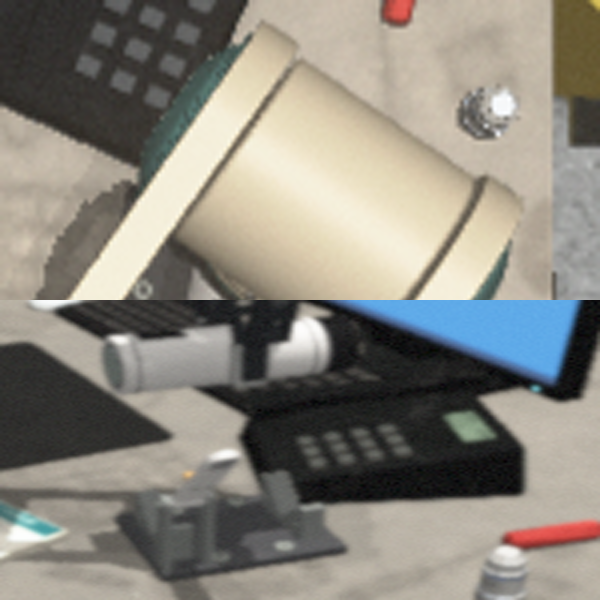

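The top view is covered by the wrist. The scene crop shows the tube level in the fingers above the cradle, at (215,360), with the slotted end on the clamp side. I lower it.

```bash
python3 drive.py '.04 0 .0015 .02 0;.04 0 .0015 .05 0;.04 0 .0015 .08 0;.04 0 .0015 .1 0;.04 0 .0015 .115 0;.04 0 .0015 .122 0;.04 0 .0015 .126 0;.04 0 .0015 .128 0;.04 0 .0015 .128 0;.04 0 .0015 .128 0';python3 -c "
from h import *
go([.4685,-.278,.056],-.177)"
```

```text
time: 12.9
tcp_pos: [0.4695, -0.2795, 0.0656]
ee_rot: [[0.984, -0.176, 0.002], [-0.176, -0.984, -0.001], [0.002, 0.001, -1.0]]
force: [-0.4, -0.9, -4.1]
finger_gap: 0.0465
gripper_force: 62.7
t 12.90 tcp [ 0.4695 -0.2795  0.0656] d [-0.0012 -0.0013  0.0096] turn 0.0000 rows 1 q6 1.14 F [-0.4 -0.9 -4.1] gap 0.0465
```

```bash
python3 drive.py '.04 -.0007 -.0008 .002 0;.04 -.0007 -.0008 .004 0;.04 -.0007 -.0008 .006 0;.04 -.0007 -.0008 .007 0;.04 -.0007 -.0008 .007 0';python3 drive.py '.04 0 0 .001 0;.04 0 0 .002 0;.04 0 0 .002 0'
```

```text
time: 13.32
tcp_pos: [0.4683, -0.2784, 0.0573]
ee_rot: [[0.984, -0.176, -0.0], [-0.176, -0.984, -0.0], [-0.0, 0.0, -1.0]]
force: [-0.0, 0.4, -3.2]
finger_gap: 0.0464
gripper_force: 62.9
time: 13.57
tcp_pos: [0.4687, -0.2791, 0.0563]
ee_rot: [[0.984, -0.177, 0.001], [-0.177, -0.984, -0.002], [0.002, 0.002, -1.0]]
force: [-0.5, -3.0, 3.0]
finger_gap: 0.0462
gripper_force: 63.6
```

```bash
python3 drive.py '.04 0 .001 .0005 0;.04 0 .001 .001 0;.04 0 .001 .001 0'; python3 drive.py '.048 0 0 0 0;.052 0 0 0 0;.056 0 0 0 0;.062 0 0 0 0;.07 0 0 0 0;.085 0 0 0 0;.085 0 0 0 0;.085 0 0 0 0'
```

```text
time: 13.82
tcp_pos: [0.4687, -0.2794, 0.0561]
ee_rot: [[0.984, -0.176, 0.001], [-0.176, -0.984, -0.0], [0.001, 0.0, -1.0]]
force: [-4.9, 3.0, 10.9]
finger_gap: 0.046
gripper_force: 64.4
time: 14.48
tcp_pos: [0.4681, -0.2793, 0.0543]
ee_rot: [[0.984, -0.176, -0.0], [-0.176, -0.984, -0.0], [-0.0, 0.0, -1.0]]
force: [0.3, -0.1, -0.4]
finger_gap: 0.085
gripper_force: 0.0
```

```bash
python3 drive.py '.085 0 0 -.02 0;.085 0 0 -.06 0;.085 0 0 -.1 0;.085 0 0 -.14 0;.085 0 0 -.17 0;.05 -.02 .03 -.17 0;.02 -.042 .066 -.17 0;.0 -.064 .102 -.17 0;0 -.086 .138 -.17 0;0 -.108 .174 -.17 0'>/dev/null;python3 drive.py '0 -.018 .03 0 0;0 -.024 .04 0 0;0 -.024 .04 0 0;0 -.024 .04 0 0'
python3 - <<'E'
from h import *
a=env.camera("top");s=env.camera("scene");cv2.imwrite("pics/scene5.png",s);cv2.imwrite("pics/top5.png",a)
cv2.imwrite("pics/v5.png",np.vstack([cv2.resize(a[210:300,350:470],(560,420),interpolation=cv2.INTER_CUBIC),cv2.resize(s[250:320,290:430],(560,280),interpolation=cv2.INTER_CUBIC)[:178]]))
E
```

```text
time: 15.65
tcp_pos: [0.3019, -0.4651, 0.2242]
ee_rot: [[0.984, -0.177, 0.0], [-0.177, -0.984, 0.001], [0.0, -0.001, -1.0]]
force: [-0.7, 0.5, 0.7]
finger_gap: -0.0001
gripper_force: 0.0
```

View pics/v5.png

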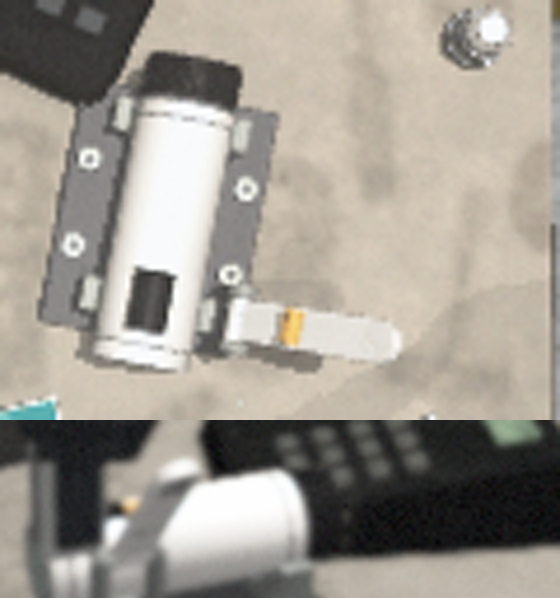

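The tube lies in the V with its slot up at (150,300) and its end at (140,365). The key at (292,327) lines up with the slot along the cradle. I measure the slot angle exactly.

Run:
```python
from h import *
a=cv2.imread("pics/top5.png");g=cv2.cvtColor(a,cv2.COLOR_BGR2GRAY).astype(float)
w=lambda x,y:np.array([(x+.5)*120/560-.5+350,(y+.5)*90/420-.5+210])
# edge profiles across the tube along the cradle's y (world), cradle frame axis hypothesis
c,s=np.cos(-.177),np.sin(-.177);C=np.array([.4685,-.278])
W=lambda x,y,z:np.array([C[0]+c*x-s*y,C[1]+s*x+c*y,z])
t=np.linspace(-.045,.045,91)
def prof(x):
    p=proj("top",[W(x,q,.05) for q in t]).astype(np.float32);return cv2.remap(g.astype(np.float32),p[:,:1],p[:,1:],cv2.INTER_LINEAR)[:,0]
for x in(-.068,-.05,-.045,-.04,-.02,0,.02):
    print(x,prof(x)[10:82:2].astype(int))
x=np.linspace(-.09,.09,91);p=proj("top",[W(q,.004,.06) for q in x]).astype(np.float32)
print("along",cv2.remap(g.astype(np.float32),p[:,:1],p[:,1:],cv2.INTER_LINEAR)[:50,0].astype(int))
```

```text
-0.068 [189 169 165 186 201 191 176 209 229 238 241 244 246 249 250 250 248 247
 248 250 249 248 243 241 241 236 226 210 178 137 116 128 136 177 199 201]
-0.05 [ 86 105 152 202 199 168 189 216 231 240 245 248 244  96  69  71  80  89
  84  70  68  65  97 182 239 234 225 209 184 143 151 187 211 205 172  90]
-0.045 [ 86 103 173 204 202 181 179 216 231 240 244 245 216 131  65  73  79  88
  83  73  69  74 104 184 240 235 226 210 182 148 134 201 215 209 145 101]
-0.04 [ 90 107 162 205 195 180 190 215 230 238 245 247 222  99  69  70  81  87
  82  74  72  67  97 193 236 235 225 209 184 145 150 194 213 206 167  98]
-0.02 [219 206 161 139 137 141 164 205 228 236 242 246 248 249 250 250 250 250
 250 250 250 249 248 247 242 235 226 212 184 136  85  88 117 134 138 146]
0 [135 135 136 137 136 140 184 214 229 238 244 247 249 249 250 249 249 249
 250 250 250 249 248 245 241 236 225 210 178 128  95  91 114 136 138 137]
0.02 [187 233 177 141 139 148 181 217 233 241 246 248 249 250 250 250 250 250
 250 250 249 248 247 244 241 233 222 206 177 132  86  94 120 134 137 151]
along [202 202 200 197 196 177 140 141 217 246 249 250 231 230 248 228 132  76
  71  70  70  72  72  73  74  73  71  69  70  69 112 235 249 250 250 250
 250 250 250 250 250 250 250 250 250 250 250 250 250 249]
```

The slot is within about 7° of up (towards +y), its centre is at cradle x = −44 mm, and the tube's end is at −75 mm. The key will clear both sides, so I bring the closed fingers behind the clamp arm.

```bash
cat >> h.py <<'E'
def goc(x,y,z):
    c,s=np.cos(-.177),np.sin(-.177);go([.4685+c*x-s*y,-.278+s*x+c*y,z],-.177)
E
python3 drive.py '0 .02 -.018 0 0;0 .043 -.039 0 0;0 .065 -.06 0 0;0 .086 -.078 0 0;0 .086 -.078 0 0;0 .086 -.078 .03 0;0 .086 -.078 .06 0;0 .086 -.078 .075 0;0 .086 -.078 .079 0;0 .086 -.078 .079 0' >/dev/null; python3 -c "
from h import *
goc(-.045,-.135,.145)"
```

```text
t 16.58 tcp [ 0.4004 -0.4024  0.1444] d [ 0.0002  0.0005 -0.0006] turn 0.0012 rows 1 q6 0.89 F [ 1.  -0.1  0.2] gap -0.0000
```

```bash
python3 drive.py '0 0 -.01 0 0;0 0 -.022 0 0;0 0 -.034 0 0;0 0 -.046 0 0;0 0 -.058 0 0;0 0 -.07 0 0;0 0 -.07 0 0'; python3 -c "
from h import *
goc(-.045,-.01,.145)
s=env.camera('scene');cv2.imwrite('pics/s6.png',cv2.resize(s[190:330,280:440],(720,600),interpolation=cv2.INTER_CUBIC)[:600])"
```

```text
time: 17.17
tcp_pos: [0.4151, -0.3378, 0.159]
ee_rot: [[0.984, -0.177, 0.012], [-0.176, -0.984, -0.018], [0.015, 0.015, -1.0]]
force: [-17.4, -1.5, 50.6]
finger_gap: -0.0001
gripper_force: 23.6
t 17.17 tcp [ 0.4151 -0.3378  0.159 ] d [-0.0032 -0.0585  0.0131] turn -0.0003 rows 2 q6 1.00 F [-17.4  -1.5  50.6] gap -0.0001
```

View pics/s6.png

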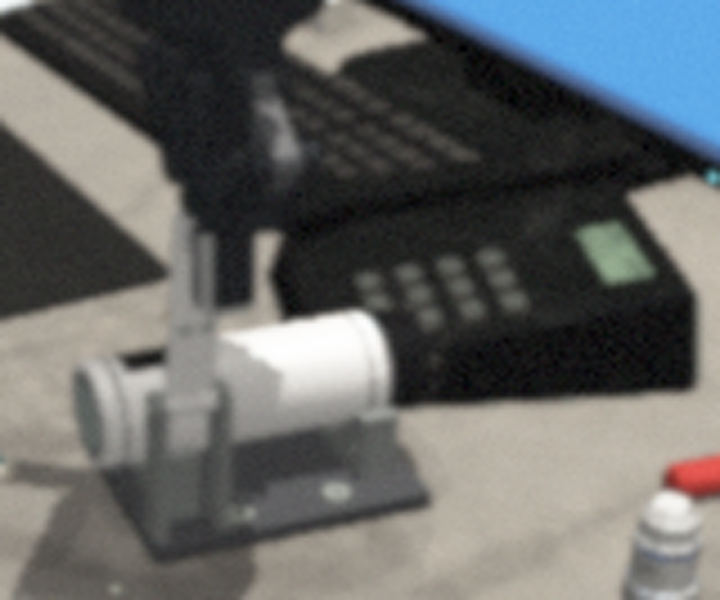

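The arm stands near vertical with its end at (190,215), right under the gripper body, and 50 N pushes the tool up: the strap end must be catching the gripper. I work out where the contact lies before backing off.

Run:
```python
from h import *
s=env.observe();R=s["ee_rot"];T=s["tcp_pos"]
z=lambda P:((proj("scene",P)-[280,190])*[4.5,600/140]).round(0).tolist()
for n,o in (("tip",(0,0,.025)),("tip+y",(0,.0145,.025)),("tip-y",(0,-.0145,.025)),("body+y",(0,.04,-.048)),("body-y",(0,-.04,-.048))): print(n,z(T+R@np.array(o)))
c,q=np.cos(-.177),np.sin(-.177);W=lambda x,y,zz:np.array([.4685+c*x-q*y,-.278+q*x+c*y,zz])
for th in(1.5,1.7,1.9,2.1): print(th,z([W(-.045,-.04+.1*np.cos(th),.075+.1*np.sin(th))]))
print("hinge",z([W(-.045,-.04,.075)]),s["ft_torque"])
```

```text
tip [[221.0, 309.0]]
tip+y [[235.0, 326.0]]
tip-y [[207.0, 292.0]]
body+y [[262.0, 183.0]]
body-y [[181.0, 101.0]]
1.5 [[180.0, 179.0]]
1.7 [[198.0, 202.0]]
1.9 [[217.0, 234.0]]
2.1 [[235.0, 274.0]]
hinge [[185.0, 400.0]] [0.51173162 2.28874506 0.27016459]
```

The strap end catches on the finger linkage about 40 mm above the tips. I ease off upward, so that the strap end sits only about 25 mm above the tips.

```bash
python3 drive.py '0 0 .012 -.015 0;0 0 .014 -.03 0;0 0 .01 -.035 0;0 0 .01 -.035 0;0 0 .01 -.035 0'; python3 -c "
from h import *
goc(-.045,-.052,.18)"
```

```text
time: 17.63
tcp_pos: [0.4111, -0.3434, 0.1803]
ee_rot: [[0.985, -0.175, 0.0], [-0.175, -0.985, 0.0], [0.0, -0.0, -1.0]]
force: [0.4, 0.9, 0.3]
finger_gap: 0.0001
gripper_force: 0.0
t 17.63 tcp [ 0.4111 -0.3434  0.1803] d [-0.     -0.0225  0.0003] turn 0.0009 rows 1 q6 0.98 F [0.4 0.9 0.3] gap 0.0001
```

Free now. I push along the arc in small steps and watch the force.

```bash
python3 drive.py '0 0 -.008 0 0;0 0 -.016 0 0;0 0 -.0225 0 0;0 0 -.03 0 0;0 0 -.036 .001 0;0 0 -.0425 .003 0;0 0 -.0425 .003 0'; python3 -c "
from h import *
goc(-.045,-.014,.169)
s=env.camera('scene');cv2.imwrite('pics/scene7.png',s)
# brass key in the scene
h=cv2.cvtColor(s,cv2.COLOR_BGR2HSV);m=cv2.inRange(h,(10,90,120),(30,255,255));m[:, :270]=0;m[:,440:]=0
print(cv2.connectedComponentsWithStats(m)[2:])"
```

```text
time: 18.22
tcp_pos: [0.4186, -0.3013, 0.177]
ee_rot: [[0.985, -0.175, -0.0], [-0.175, -0.985, 0.001], [-0.0, -0.001, -1.0]]
force: [-0.6, 0.7, 0.1]
finger_gap: -0.0003
gripper_force: 0.0
t 18.22 tcp [ 0.4186 -0.3013  0.177 ] d [ 0.     -0.0177  0.008 ] turn 0.0009 rows 1 q6 1.05 F [-0.6  0.7  0.1] gap -0.0003
(array([[     0,      0,    640,    480, 307200]], dtype=int32), array([[319.5, 239.5]]))
```

```bash
python3 drive.py '0 0 -.009 .003 0;0 0 -.018 .008 0;0 0 -.026 .014 0;0 0 -.034 .02 0;0 0 -.04 .028 0;0 0 -.0465 .036 0;0 0 -.05 .044 0;0 0 -.05 .044 0'; python3 -c "
from h import *
goc(-.045,.047,.141)"
```

```text
time: 18.93
tcp_pos: [0.4265, -0.252, 0.1309]
ee_rot: [[0.984, -0.175, -0.003], [-0.175, -0.984, 0.002], [-0.003, -0.002, -1.0]]
force: [0.3, 0.8, -0.5]
finger_gap: 0.0001
gripper_force: 0.0
t 18.93 tcp [ 0.4265 -0.252   0.1309] d [ 0.0009 -0.0288 -0.01  ] turn 0.0007 rows 1 q6 1.14 F [ 0.3  0.8 -0.5] gap 0.0001
```

```bash
python3 drive.py '0 0 0 -.03 0;0 0 -.01 -.03 0;0 0 -.025 -.03 0;0 .001 -.029 -.025 0;0 .001 -.029 -.015 0;0 .001 -.029 -.005 0;0 .001 -.029 .002 0;0 .001 -.029 .008 0;0 .001 -.029 .008 0'; python3 drive.py '0 0 0 .004 0;0 0 0 .008 0;0 0 0 .012 0;0 0 0 .016 0;0 0 0 .016 0'; python3 -c "
from h import *
goc(-.045,.048,.103)"
```

```text
time: 19.68
tcp_pos: [0.4323, -0.225, 0.1232]
ee_rot: [[0.984, -0.177, -0.003], [-0.177, -0.984, 0.002], [-0.003, -0.001, -1.0]]
force: [0.0, 0.7, -0.2]
finger_gap: 0.0003
gripper_force: 0.0
time: 20.1
tcp_pos: [0.433, -0.2249, 0.1085]
ee_rot: [[0.984, -0.176, -0.001], [-0.176, -0.984, 0.0], [-0.001, -0.0, -1.0]]
force: [0.4, 1.2, -0.6]
finger_gap: 0.0002
gripper_force: 0.0
t 20.10 tcp [ 0.433  -0.2249  0.1085] d [-0.0007 -0.002   0.0055] turn -0.0002 rows 1 q6 1.19 F [ 0.4  1.2 -0.6] gap 0.0002
```

```bash
python3 drive.py '0 0 -.002 .002 0;0 0 -.002 .004 0;0 0 -.002 .0055 0;0 0 -.002 .0055 0'; python3 drive.py '0 0 0 .0015 0;0 0 0 .003 0;0 0 0 .003 0'
```

```text
time: 20.43
tcp_pos: [0.4337, -0.2229, 0.1039]
ee_rot: [[0.984, -0.176, 0.0], [-0.176, -0.984, 0.0], [0.0, -0.0, -1.0]]
force: [-0.6, 1.0, 0.8]
finger_gap: 0.0005
gripper_force: 0.6
time: 20.68
tcp_pos: [0.4338, -0.223, 0.1019]
ee_rot: [[0.984, -0.176, 0.001], [-0.176, -0.984, -0.0], [0.001, -0.0, -1.0]]
force: [-2.5, 3.6, 8.6]
finger_gap: -0.0001
gripper_force: 4.4
```

A firm stop with the tips at z ≈ 77 mm: the arm is level. I press a little more, then withdraw and check in the images.

```bash
python3 drive.py '0 0 0 .002 0;0 0 0 .002 0;0 0 0 .002 0;0 0 0 0 0;0 0 0 -.03 0;0 0 0 -.07 0;0 0 0 -.11 0;0 0 0 -.13 0;0 0 0 -.13 0'; python3 -c "
from h import *
go([.302,-.465,.232],-.177)"
```

```text
time: 21.43
tcp_pos: [0.4351, -0.2241, 0.2368]
ee_rot: [[0.984, -0.176, 0.009], [-0.176, -0.984, -0.006], [0.009, 0.004, -1.0]]
force: [1.0, 0.1, 0.2]
finger_gap: -0.0
gripper_force: 0.0
t 21.43 tcp [ 0.4351 -0.2241  0.2368] d [-0.0886  0.2605  0.005 ] turn -0.0003 rows 7 q6 1.20 F [1.  0.1 0.2] gap -0.0000
```

```bash
python3 drive.py '0 -.01 .03 0 0;0 -.022 .065 0 0;0 -.034 .1 0 0;0 -.046 .135 0 0;0 -.058 .17 0 0;0 -.07 .205 0 0;0 -.08 .235 0 0;0 -.088 .26 0 0;0 -.088 .26 0 0;0 -.088 .26 0 0'
python3 - <<'E'
from h import *
a=env.camera("top");s=env.camera("scene");b=cv2.imread("pics/top5.png");s5=cv2.imread("pics/scene5.png");cv2.imwrite("pics/top8.png",a);cv2.imwrite("pics/scene8.png",s)
c,q=np.cos(-.177),np.sin(-.177);W=lambda x,y,zz:np.array([.4685+c*x-q*y,-.278+q*x+c*y,zz])
def grid(im,n,z):
    X=np.arange(-.08,.085,.005);Y=np.arange(-.12,.081,.005)
    p=proj(n,[W(x,y,z) for y in Y for x in X]).astype(np.float32).reshape(len(Y),len(X),2)
    return cv2.remap(im,p[...,0],p[...,1],cv2.INTER_LINEAR)
d=np.abs(grid(a,"top",.078).astype(int)-grid(b,"top",.078)).sum(2)
g=grid(cv2.cvtColor(a,cv2.COLOR_BGR2GRAY),"top",.078)
print("rows y -120..80, cols x -80..80; change | grey")
for i in range(len(d)): print("%4d"%(-120+5*i),"".join("#" if v>60 else "." for v in d[i])," ","".join("%x"%(v//16) for v in g[i]))
# triangulate strap end: changed bright blob tip in both views; predicted px
E=[W(-.045,.06,.078)];print(proj("top",E),proj("scene",E))
ds=np.abs(s.astype(int)-s5).sum(2);ys,xs=np.nonzero(ds[245:330,285:400]>90);print("scene change bbox",xs.min()+285,xs.max()+285,ys.min()+245,ys.max()+245)
# objective unmoved
print("objective change",(np.abs(a[205:232,440:465].astype(int)-cv2.imread("pics/top0.png")[205:232,440:465]).sum(2)>90).sum())
E
```

```text
time: 22.27
tcp_pos: [0.3001, -0.4641, 0.2294]
ee_rot: [[0.984, -0.179, -0.001], [-0.179, -0.984, 0.002], [-0.001, -0.002, -1.0]]
force: [0.4, -0.2, -0.2]
finger_gap: -0.0001
gripper_force: 0.0
rows y -120..80, cols x -80..80; change | grey
-120 .................................   cbbba9abccccccccccccccccccccccccc
-115 ......###........................   bbbba9abcdccccccccccccccccccccccc
-110 ......####.......................   bbbbbabcccccccccccccccccccccccccc
-105 ......####.......................   bbbbbcccccccccccccccccbbccccccccc
-100 ......####.......................   bbbbbccccccccccccccccbaabcccccccc
 -95 ......####.......................   bbbbcccccccccccccccccbaaabbbbbbcc
 -90 ......####.......................   bbccccccccccccccccccbaaabbbabbbbb
 -85 ......####.......................   bbcccccccccccccccccccbbabbbbbbbba
 -80 ....######.......................   bccccccccbbbccbbbcbccccbbbbbbbbbb
 -75 ....######.......................   ccccccbbbbbbbbbbabbbcccccccbbbbbb
 -70 ....######.......................   ccccbbbbbbbbbaaabbbbbbbccccccbbbb
 -65 ....#####....................
[... 1628 characters left out ...]
###.......................   ccca7aecdbccb888888ce888843333333
  50 ......####.......................   bbba89cbbb89888888878888733333346
  55 ....##.##........................   aaab77bec9aaab98a9b9aaab633333336
  60 ....####.........................   abbb8778a9abbbbabbbbbbbba33333335
  65 .....##..........................   bbbbb87aaaabbaabbaaaabbbb33333333
  70 .................................   bbbccbbbbbbbabbbbbbaaabbb43333333
  75 .................................   bbccbbccbbbbbbcbbbbbaabbb73333333
  80 .................................   bbbbbabbbbccbbcbbbbbaabbba3333333
[[356.20501803 269.30865956]] [[303.36715283 256.23985475]]
scene change bbox 295 339 245 329
objective change 0
```

The strap lies across the slot, its end is at y ≈ 58 mm as it should be when closed, and the objective is unmoved. One more check of its height, in the scene view.

Run:
```python
from h import *
s=cv2.imread("pics/scene8.png");g=cv2.cvtColor(s,cv2.COLOR_BGR2GRAY).astype(np.float32)
c,q=np.cos(-.177),np.sin(-.177);W=lambda x,y,zz:np.array([.4685+c*x-q*y,-.278+q*x+c*y,zz])
for th in(0,.1,.2,.3):
    p=proj("scene",[W(-.045,-.04+r*np.cos(th)-.003*np.sin(th),.075+r*np.sin(th)+.003*np.cos(th)) for r in np.arange(.06,.121,.005)]).astype(np.float32)
    print(th,p[0].round(),p[8].round(),cv2.remap(g,p[:,:1],p[:,1:],cv2.INTER_LINEAR)[:,0].astype(int))
print(g[240:276:2,292:316:2].astype(int))
```

```text
0 [310. 266.] [303. 256.] [35 34 34 35 31 30 31 25 31 29 31 32 32]
0.1 [310. 263.] [303. 252.] [32 32 32 31 28 30 25 27 31 23 29 28 27]
0.2 [310. 261.] [304. 248.] [29 26 31 29 27 27 29 29 29 28 33 32 34]
0.3 [311. 259.] [304. 244.] [28 30 29 26 27 28 26 24 28 28 30 31 28]
[[ 30  35  29  35  32  27  28  28  30  27  31  33]
 [ 41  24  29  31  37  34  32  31  27  29  27  33]
 [ 40  31  29  30  30  31  29  27  29  29  31  32]
 [ 38  29  34  26  33  25  26  28  33  30  32  33]
 [ 46  32  28  30  29  23  31  27  26  29  28  30]
 [ 48  38  32  31  26  26  33  26  33  30  31  33]
 [ 50  56  58  31  35  24  30  32  27  22  33  36]
 [ 51  54  62  36  31  31  28  17  33  35  36  34]
 [ 46  59  67  66  63  42  28  31  30  30  31  61]
 [ 48  55  73  97 108  58  28  32  31  25  38 109]
 [ 58  71  76 100 110  53  33  31  34  34  39 115]
 [150 145 100 101 109  59  32  32  35  37  42 116]
 [169 160 107  97 108  58  36  33  37  35  36 121]
 [170 166 110  99 111  66  32  34  36  35  40 166]
 [167 162 106  97 112  68  37  30  28  33  41 170]
 [164 158 106  97 114  70  34  30  31  30  43 148]
 [168 164 114  98 114  68  33  32  36  34  39 172]
 [170 164 116  93 112  67  31  34  37  35  43 182]]
```

The gripper hides the arm in that view, so I raise it and look again.

```bash
python3 drive.py '0 0 0 -.03 0;0 0 0 -.07 0;0 0 0 -.11 0;0 0 0 -.14 0;0 0 0 -.16 0;0 0 0 -.16 0;0 0 0 -.16 0'
python3 - <<'E'
from h import *
s=env.camera("scene");cv2.imwrite("pics/scene9.png",s);g=cv2.cvtColor(s,cv2.COLOR_BGR2GRAY).astype(np.float32)
c,q=np.cos(-.177),np.sin(-.177);W=lambda x,y,zz:np.array([.4685+c*x-q*y,-.278+q*x+c*y,zz])
for th in(0,.1,.2,.3):
    p=proj("scene",[W(-.045,-.04+r*np.cos(th)-.003*np.sin(th),.075+r*np.sin(th)+.003*np.cos(th)) for r in np.arange(.06,.121,.005)]).astype(np.float32)
    print(th,p[0].round(),p[8].round(),cv2.remap(g,p[:,:1],p[:,1:],cv2.INTER_LINEAR)[:,0].astype(int))
print(g[240:282:2,290:326:2].astype(int))
E
```

```text
time: 22.95
tcp_pos: [0.302, -0.4628, 0.3919]
ee_rot: [[0.985, -0.175, 0.001], [-0.175, -0.985, -0.002], [0.002, 0.002, -1.0]]
force: [0.8, 0.5, -0.5]
finger_gap: -0.0003
gripper_force: 0.0
0 [310. 266.] [303. 256.] [254 253 254 253 243 212 193 181 158  91  49  47  44]
0.1 [310. 263.] [303. 252.] [253 252 232 193 195 165  98  52  44  45  44  48  48]
0.2 [310. 261.] [304. 248.] [249 227 213 150  67  47  46  46  44  46  45  45  46]
0.3 [311. 259.] [304. 244.] [223 173  70  44  46  46  43  44  46  51  59  83 110]
[[ 47  45  46  46  45  46  62 116 158 166 171 174 178 178 179 179 181 180]
 [ 46  47  44  52  44  45  47  58 117 162 173 179 178 178 179 178 178 177]
 [ 48  49  42  48  44  47  45  47  55 101 158 177 176 178 180 178 179 177]
 [ 44  46  42  45  45  53  45  48  48  50  94 150 174 176 178 179 179 176]
 [ 48  46  40  46  41  46  48  43  41  45  50  89 150 173 175 177 177 177]
 [ 43  44  49  41  42  45  48  48  48  48  47  49  89 148 170 174 175 177]
 [ 46  51  47  49  48  45  49  43  48  50  47  48  52  88 154 174 174 172]
 [ 46  51  48  49  51  48  51  62  55  48  46  45  47  87 1
[... 291 characters left out ...]
210 165 160 164 171 180]
 [164 164 166 165 169 165 170 234 253 254 253 254 246 181 158 160 170 175]
 [166 168 168 173 171 169 174 189 248 253 254 254 253 234 181 169 166 168]
 [166 164 165 162 166 170 169 161 213 252 253 253 253 249 212 174 178 195]
 [158 160 166 164 170 173 166 160 162 234 249 246 250 236 235 210 242 251]
 [162 162 165 168 175 182 185 179 136 166 239 246 253 251 252 230 232 253]
 [164 165 165 167 220 244 238 235 212 110 200 252 253 254 254 252 243 253]
 [163 167 163 144 177 249 253 243 247 196 180 237 253 253 254 254 253 253]
 [162 165 165 120 106 228 253 250 249 252 249 215 248 253 254 254 254 253]
 [168 164 157 121  97 171 252 253 245 253 253 225 213 251 253 253 253 253]]
```

The strap ends at pixel (303,256), exactly where the closed arm at 0 rad is predicted to end (0.1 rad would put it at row 252, 0.2 rad at 248). The clamp is home, so I hand in.

```bash
python3 -c "
from cell import env
print(env.job_done())"
```

```text
the job is handed in; nothing more can be done
None
```

I handed the job in at about 23 s: the tube lies in the cradle with its slot about 7° off straight up, the clamp arm is pressed level over the slot, and the objective is unmoved. The one doubt is that, while I was swinging the clamp arm, the wrist force briefly read about 50 N. The strap had caught on the gripper's fingers, and I can't rule out that this passed the 40 N limit on gripper-body contact.

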